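# Put the two corner gauges away in their tray

### The arm

A 6-joint arm with a two-finger parallel gripper is mounted at the origin on a cart in front of the work surface, level with it; the furniture and walls round the work are solid. World frame = base frame: x ahead of the robot, y to its left, z up, the work surface at z = 0. Lengths are in m, angles in rad, forces in N, time in s.
With the tool pointing down it reaches from about 0.275 to 1 m from the base axis. Payload 8.4 kg.
Tool frame: the origin (TCP) lies midway between the tips of the shut fingers; the grasp point (between the pads) lies 19 mm behind it (bot.tcp_to_grasp is the distance from the TCP to the grasp point, in m); z points along the fingers, y is the line along which they close (so a half turn about z gives the same grasp; the last joint's range is limited). The gripper opens to 85 mm and grips with 20 to 120 N. Pads are 22 mm wide; open, the fingers measure 114 mm over their backs; the gripper's body (76 mm by 85 mm) begins 54 mm behind the grasp point. The pads swing forward as they close: fully open they stand 13 mm farther back than shut.
Start: joints at [-1.284, 0.353, 1.633, -0, 1.155, -0.002], TCP at [0.178, -0.599, 0.231] pointing down, gripper open.
Joint ranges: [-2.63, 2.63], [-0.92, 2.1], [0.06, 2.66], [-1.3, 4.44], [0, 2.69], [-3.02, 3.02]. Speed limits (rad/s): [2.22, 2.22, 2.79, 3.14, 3.14, 3.14].

### API

Orientations are given as a rotation vector (axis times angle).
In Python, from cell import bot, viewer, job_done gives the robot as it stands.
- The arm moves only by the shell command python3 -m creep 'ROWS' [FORCE]. ROWS is JSON, a list of rows, each a list of 7 numbers: the shift along the tool's x, y, z normalised to -1 to 1, where 1 is 250 mm, then the turn, a rotation vector about the tool's x, y, z normalised to -1 to 1, where 1 is 6 degrees, then the finger opening in mm, from 0 to 85.4. In form: [[x, y, z, wx, wy, wz, hand], ...]. A call has 1 to 8 rows; each row shifts and turns the commanded pose from where the row before left it, along the tool's axes as they then stand; what a row does not reach is not made up. A row lasts 1/12 s, in which the tool goes at most 41.7 mm and 7.16 degrees, less where a joint would pass 70% of its speed; a pose out of reach is approached as far as the arm can. A call with a number of a shift or a turn outside -1 to 1 is refused whole. A call with a gripper value outside its range is refused whole. The fingers move at their own pace and stop on an object; FORCE is the grip in N (left out, the last holds). Time passes only in rows, so rows that do not move let the fingers close. It gives the time, the measured TCP pose, the force, the opening and the grip force at its end, in the units of the state.
- bot.state(): the state, without advancing time (a new reading comes with each control period).
- viewer.capture(name): name is "scene" or "top" or "wrist"; returns (picture, depth): 400x640x3 uint8, blue, green, red; 400x640 float32, m along the optical axis (not along the pixel's ray), 0 where there is no reading.
- viewer.camera_params(name): a dict with "fx", "fy", "cx", "cy" (pixels), "rvec" (rotation vector, rad) and "tvec" (3), from world to camera coordinates, as OpenCV has them. Camera axes: x right, y down, z forward; pixel columns grow to the right and rows downward; lengths in m; the calibration is good to about 2 mm. A picture is of the moment at which its call begins: read the wrist's pose just before it. camera_params takes no time and is no camera call; for the wrist camera it gives the pose at the moment of the call.
- job_done(): hands the job in; it is judged then, once.
The state is a dict: "time_s": time; "joints": joint angles; "joint_vel": joint speeds; "effort": joint torques, N m; "tool_pos": TCP position; "tcp_rot": TCP orientation; "wrist_force": force on the tool from outside, world axes, zero at the start; "moment": the same for the moment, N m; "width": finger opening in m; "gripper_force": force on a finger pad.
Only numpy, scipy, OpenCV 4.12 (cv2) and the standard library are available. Lean on these libraries where they do the work, as an engineer would, in place of code of your own. Each camera call takes 0.05 s, during which the arm holds its last target. There are 200 camera calls.

### The job

Put both L-shaped metal corner gauges away in the shallow wooden tray, handle bars up. They only go in interlocked, each with its foot beside the end of the other's leg, so turn them as needed until both lie flat on the tray's floor.

Things in the scene. Friction and masses are not known exactly. Their poses are not given: they have to be found in the camera images.
- tray: Shallow open wooden tray, fixed to the bench. Origin: centre of its underside; x along its long side, z up. Inside 189 (x) x 99 (y) mm, walls 8 mm thick, floor's upper face 5 mm and rim 16 mm above the underside; inner rim bevelled 4 mm. The plates interlocked make 180 x 90 mm: one with its x along the tray's x, the other turned half round; either of the two may lie at either end.
- long_gauge_bar (a point): Centre of the wooden lifting bar (36 x, 12 y, 34 z mm) on the longer grey L-shaped metal plate (8 mm thick, 200 g), near its balance point, 25 mm above the plate's underside. x along the plate's long leg, z up. From this point the leg spans x -56 to 84, y -35 to 10 mm; the foot x -56 to 14, y on up to 55 mm (plate 140 x 90, leg 45 wide, foot 70 wide). Lower edges chamfered 2.5 mm.
- short_gauge_bar (a point): Centre of the wooden lifting bar (36 x, 12 y, 34 z mm) on the shorter grey L-shaped metal plate (8 mm thick, 150 g), near its balance point, 25 mm above the plate's underside. x along the plate's long leg, z up. From this point the leg spans x -45 to 65, y -33 to 12 mm; the foot x -45 to -5, y on up to 57 mm (plate 110 x 90, leg 45 wide, foot 40 wide). Lower edges chamfered 2.5 mm.

How it is judged:
By the outcome, as a careful person would: the job done as asked, in the order asked, and still so for the second after the job is handed in, with the robot touching nothing.
It also fails if it takes over 58 s, if anything falls off the work surface, if the arm or the gripper's body presses on something with over 40 N, if the wrist force passes 120 N, or if a joint passes its speed limit or range.

## Working session

There is one attempt and no reset: what is moved stays moved. The work goes in short steps, Python scripts to look and compute and a shell command to move; the robot and the scene stay as the last step left them, time stands still between calls to the robot, and variables do not carry over. Pictures are saved under pics/ and viewed, at most 10 in all, crops included, and the job is handed in when it is done.

```bash
mkdir -p pics; ls
python3 - <<'E'
from cell import bot, viewer
import cv2
s=bot.state(); print(s['time_s'],s['tool_pos'],s['tcp_rot'],s['width'],bot.tcp_to_grasp)
import numpy as np
for n in ['top','scene']:
    im,d=viewer.capture(n); cv2.imwrite(f'pics/{n}0.png',im); np.save(f'pics/{n}0.npy',d)
    print(n,viewer.camera_params(n))
E
```

```text
pics
0.0 [ 0.17786946 -0.59864338  0.23055048] [-3.10750669e+00 -4.51918008e-01  2.74948882e-04] 0.08536236281371581 0.0187
top {'fx': 479.21785360068765, 'fy': 479.21785360068765, 'cx': 324.46038482075284, 'cy': 197.221375363464, 'rvec': array([ 1.55030075, -2.44910691,  0.49648565]), 'tvec': array([0.2218802 , 0.441983  , 1.25536401])}
scene {'fx': 441.17542267878935, 'fy': 441.17542267878935, 'cx': 318.8856028303678, 'cy': 199.26662725925885, 'rvec': array([ 1.04042578, -2.13769154,  1.24270314]), 'tvec': array([0.30756697, 0.22773732, 0.95528773])}
```

View pics/top0.png

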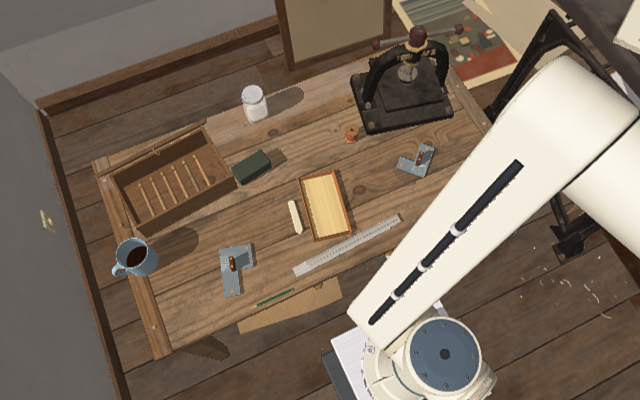

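View pics/scene0.png

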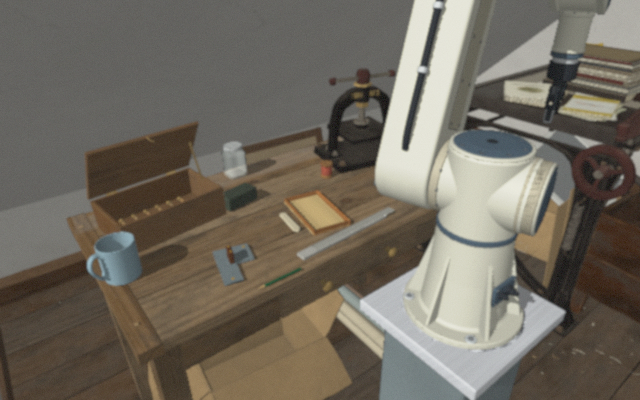

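The top view shows the tray near (326,206), one gauge near (235,268) and the other near (418,158). The scene view shows the first gauge lying flat at (232,262). Next I'll enlarge all three.

```bash
cat > h.py <<'E'
import numpy as np, cv2
from scipy.spatial.transform import Rotation as R
def ray(n,P,uv,z):
    """pixel -> world point on plane z"""
    Rm=R.from_rotvec(P['rvec']).as_matrix(); c=-Rm.T@P['tvec']
    d=Rm.T@np.array([(uv[0]-P['cx'])/P['fx'],(uv[1]-P['cy'])/P['fy'],1.])
    return c+d*(z-c[2])/d[2]
E
python3 - <<'E'
import cv2,numpy as np
im=cv2.imread('pics/top0.png')
def crop(x,y,w,h,s): return cv2.resize(im[y:y+h,x:x+w],None,fx=s,fy=s,interpolation=cv2.INTER_CUBIC)
a=crop(205,235,66,66,6); b=crop(385,130,66,66,6)
cv2.imwrite('pics/ab.png',np.hstack([a,b]))
E
```

```text
(no output)
```

View pics/ab.png

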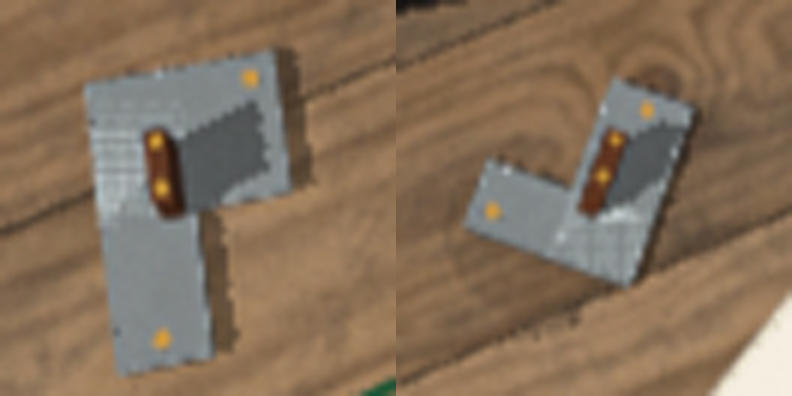

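The long gauge is at left, with its outer corner at crop (84,87), leg pointing down and foot at the right. The short gauge is at right, with its outer corner at (632,285), leg pointing up-right and foot at the left.

```bash
cat >> h.py <<'E'
LONG=np.array([[-56,-35],[84,-35],[84,10],[14,10],[14,55],[-56,55]])/1e3
SHORT=np.array([[-45,-33],[65,-33],[65,12],[-5,12],[-5,57],[-45,57]])/1e3
TRAY=np.array([[-102.5,-57.5],[102.5,-57.5],[102.5,57.5],[-102.5,57.5]])/1e3
def fit(model,pts):
    pts=np.asarray(pts)[:,:2]; m=model.mean(0); p=pts.mean(0)
    A=model-m;B=pts-p
    th=np.arctan2((A[:,0]*B[:,1]-A[:,1]*B[:,0]).sum(),(A*B).sum())
    c,s=np.cos(th),np.sin(th); Rm=np.array([[c,-s],[s,c]])
    t=p-Rm@m; e=np.linalg.norm(model@Rm.T+t-pts,axis=1)
    return t,np.degrees(th),e*1e3
def toolyaw(st):
    return R.from_rotvec(st['tcp_rot']).as_matrix()
E
python3 - <<'E'
from h import *
from cell import bot,viewer
P=viewer.camera_params('top'); S=bot.state()
a=np.array([(84,87),(122,375),(211,356),(197,210),(291,190),(275,52)])/6+[205,235]
b=(np.array([(632,285),(695,105),(613,77),(568,195),(490,158),(465,225)])-[396,0])/6+[385,130]
t=np.array([(300,177),(338,170),(354,234),(314,241)])
f=lambda px,z:[ray(0,P,u-0.5+0.08,z) for u in px]
print('long',*fit(LONG,f(a,.008))); print('short',*fit(SHORT,f(b,.008)))
tt=np.array(f(t,.016)); print(tt)
for k in range(4): print('tray',*fit(TRAY,np.roll(tt[::-1],k,0)))
print(toolyaw(S)); p=viewer.camera_params('wrist'); M=R.from_rotvec(p['rvec']).as_matrix()
c=-M.T@p['tvec']; print('wristcam pos',c,'axis',M[2],'right',M[0],p['fx']); print('in tool',toolyaw(S).T@(c-S['tool_pos']))
E
```

```text
long [0.44567309 0.31742629] 165.58119317006526 [0.98663247 2.05358868 2.281657   0.17191484 1.24184134 1.23412287]
short [ 0.50961044 -0.31615536] -47.20505798159537 [0.18149702 1.20227118 0.96567335 3.76292708 1.58892823 0.63316006]
[[ 0.61348748  0.03702927  0.016     ]
 [ 0.58579742 -0.07693566  0.016     ]
 [ 0.38296729 -0.02897005  0.016     ]
 [ 0.41297755  0.08378357  0.016     ]]
tray [0.49880743 0.00372678] -103.7490189550574 [63.66375726 64.02745771 64.34812755 62.88183243]
tray [0.49880743 0.00372678] 166.5284998760133 [2.04237819 0.52386417 2.84213556 1.11692918]
tray [0.49880743 0.00372678] 76.25098104494262 [64.34812755 62.88183243 63.66375726 64.02745771]
tray [0.49880743 0.00372678] -13.471500123986674 [2.84213556 1.11692918 2.04237819 0.52386417]
[[ 9.58582101e-01  2.84816155e-01 -3.37155509e-04]
 [ 2.84816354e-01 -9.58581379e-01  1.17641348e-03]
 [ 1.18705699e-05 -1.22371630e-03 -9.99999251e-01]]
wristcam pos [ 0.23982432 -0.58035398  0.37431646] axis [-0.24808892 -0.07232718 -0.96603347] right [ 0.28426053 -0.9587463  -0.00121991] 331.04961895016766
in tool [ 6.46142098e-02 -1.40496766e-04 -1.43671066e-01]
```

```bash
python3 -m creep '[[0,0,0,0,0,-1,85],[0,0,0,0,0,-1,85],[0,0,0,0,0,-1,85],[0,0,0,0,0,-1,85],[0,0,0,0,0,-1,85],[0,0,0,0,0,-1,85],[0,0,0,0,0,-1,85],[0,0,0,0,0,-1,85]]' 30
python3 -m creep '[[0,0,0,0,0,-1,85],[0,0,0,0,0,-1,85],[0,0,0,0,0,-1,85],[0,0,0,0,0,-1,85],[0,0,0,0,0,-1,85],[0,0,0,0,0,-1,85],[0,0,0,0,0,-1,85],[0,0,0,0,0,-1,85]]'
python3 -m creep '[[0,0.08,0,0,0,-1,85],[0,0.12,0,0,0,-1,85],[0,0.16,0,0,0,-1,85],[0,0.16,0,0,0,-0.4,85],[0,0.16,0,0,0,0,85],[0,0.16,0,0,0,0,85],[0,0.16,0,0,0,0,85],[0,0.16,0,0,0,0,85]]'
python3 -m creep '[[-0.02,0.16,0.06,0,0,0,85],[-0.02,0.16,0.06,0,0,0,85],[-0.02,0.14,0.04,0,0,0,85],[-0.01,0.1,0,0,0,0,85],[0,0,0,0,0,0,85],[0,0,0,0,0,0,85]]'
cat > look.py <<'E'
import sys
from h import *
from cell import bot,viewer
S=bot.state(); P=viewer.camera_params('wrist'); im,d=viewer.capture('wrist')
n=sys.argv[1]; cv2.imwrite(f'pics/{n}.png',im); np.savez(f'pics/{n}.npz',d=d,**P)
M=toolyaw(S); print(S['time_s'],S['tool_pos'],'yaw',np.degrees(np.arctan2(M[1,0],M[0,0])),M[:,2])
E
python3 look.py w1
```

```text
time_s: 0.77
tool_pos: [0.1779, -0.5988, 0.2308]
tcp_rot: [-2.651, -1.684, -0.0]
wrist_force: [-0.5, 0.8, -0.2]
width: 0.0844
gripper_force: 0.0
time_s: 1.43
tool_pos: [0.1779, -0.5988, 0.2309]
tcp_rot: [-1.737, -2.617, -0.001]
wrist_force: [-0.5, 0.0, 0.3]
width: 0.085
gripper_force: 0.0
time_s: 2.1
tool_pos: [0.4043, -0.4177, 0.231]
tcp_rot: [-1.254, -2.88, -0.0]
wrist_force: [1.3, -0.7, 0.3]
width: 0.085
gripper_force: 0.0
time_s: 2.6
tool_pos: [0.5162, -0.3373, 0.1916]
tcp_rot: [-1.25, -2.881, -0.0]
wrist_force: [-0.3, 0.1, -0.8]
width: 0.085
gripper_force: 0.0
2.6 [ 0.516205   -0.33727624  0.19159718] yaw 133.09596853947417 [-1.00790701e-03  4.53747691e-04 -9.99999389e-01]
```

View pics/w1.png

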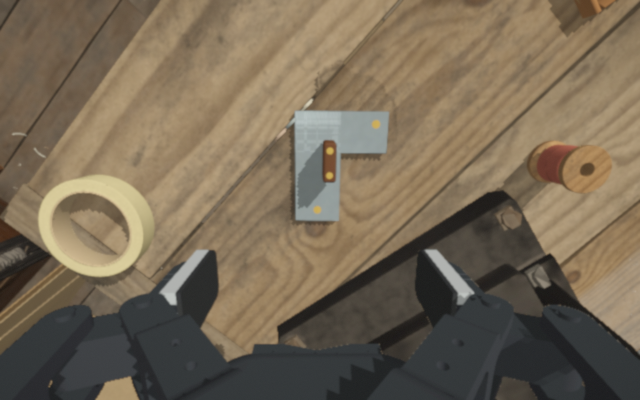

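The wrist view shows the short gauge with its outer corner at (295,112), leg end at (295–338,220), inner corner at (340,153) and foot end at (387,112–153). The tape roll and press base are clear of the fingers.

```bash
cat > go.py <<'E'
from h import *
from cell import bot
def delta(tx,ty,yaw):
    S=bot.state(); M=toolyaw(S); d=np.array([tx,ty])-S['tool_pos'][:2]
    y=np.arctan2(M[1,0],M[0,0]); c,s=np.cos(y),np.sin(y)
    dy=(yaw-np.degrees(y)+180)%360-180
    print('shift units x,y',(c*d[0]+s*d[1])/.25,(s*d[0]-c*d[1])/.25,'wz units',-dy/6,'z now',S['tool_pos'][2])
E
python3 - <<'E'
from go import *
P=dict(np.load('pics/w1.npz')); 
px=[(294.5,111.5),(294.5,220.5),(338.5,221),(340.5,153.5),(386.5,153.5),(388.5,111.5)]
t,th,e=fit(SHORT,[ray(0,P,u,.008) for u in px]); print(t,th,e)
bt=np.mean([ray(0,P,u,.042) for u in [(329.5,150),(329.5,177)]],0);print('bar top',bt)
delta(*t,th+180)
E
```

```text
[ 0.50987388 -0.31426393] -47.446149037024504 [0.46563167 0.76747354 0.16833871 0.17786212 0.63985084 0.36491395]
bar top [ 0.50996306 -0.31423245  0.042     ]
shift units x,y 0.08466856643325557 0.04890753134553052 wz units 0.07807474015181033 z now 0.19184462488580545
```

```bash
python3 -m creep '[[0.045,0.025,0.06,0,0,0.08,85],[0.04,0.024,0.1,0,0,0,85],[0,0,0.13,0,0,0,60],[0,0,0.13,0,0,0,60],[0,0,0.13,0,0,0,60],[0,0,0.1,0,0,0,60],[0,0,0.05,0,0,0,60],[0,0,0.015,0,0,0,60]]' 60
python3 -m creep '[[0,0,0,0,0,0,60],[0,0,0,0,0,0,5],[0,0,0,0,0,0,5],[0,0,0,0,0,0,5],[0,0,0,0,0,0,5],[0,0,0,0,0,0,5],[0,0,0,0,0,0,5],[0,0,0,0,0,0,5]]'
```

```text
time_s: 3.32
tool_pos: [0.5081, -0.3146, 0.0115]
tcp_rot: [-1.267, -2.871, -0.001]
wrist_force: [-1.1, 0.2, 0.9]
width: 0.0601
gripper_force: 0.0
time_s: 3.98
tool_pos: [0.5111, -0.3149, 0.0149]
tcp_rot: [1.265, 2.873, -0.001]
wrist_force: [-0.9, 1.0, 6.6]
width: 0.0107
gripper_force: 59.8
```

```bash
python3 -m creep '[[0,0,-0.03,0,0,0,5],[0,0,-0.08,0,0,0,5],[0,0,-0.12,0,0,0,5],[0,0,-0.14,0,0,0,5],[0,0,-0.14,0,0,-0.67,5],[0,0,-0.14,0,0,-1,5],[0,0,-0.12,0,0,-1,5],[0,0.05,-0.1,0,0,-1,5]]'
python3 -m creep '[[0,0.1,0,0,0,-1,5],[0,0.14,0,0,0,-1,5],[0.03,0.16,0,0,0,0,5],[0.03,0.16,0,0,0,0,5],[0.03,0.16,0,0,0,0,5],[0.03,0.16,0,0,0,0,5],[0.03,0.16,0,0,0,0,5],[0.03,0.16,0,0,0,0,5]]'
python3 -m creep '[[0.03,0.16,0,0,0,0,5],[0.02,0.16,0,0,0,0,5],[0,0.16,0,0,0,0,5],[0,0.16,0,0,0,0,5],[0,0.12,0,0,0,0,5],[0,0.06,0,0,0,0,5],[0,0,0,0,0,0,5],[0,0,0,0,0,0,5]]'
python3 look.py w2
```

```text
time_s: 4.65
tool_pos: [0.5163, -0.3049, 0.2344]
tcp_rot: [0.687, 3.063, -0.002]
wrist_force: [-0.5, -0.4, -1.4]
width: 0.011
gripper_force: 58.6
time_s: 5.32
tool_pos: [0.551, -0.0023, 0.2317]
tcp_rot: [0.37, 3.119, 0.0]
wrist_force: [1.5, -0.7, -1.9]
width: 0.011
gripper_force: 58.6
time_s: 5.98
tool_pos: [0.5868, 0.198, 0.231]
tcp_rot: [-0.367, -3.12, 0.001]
wrist_force: [0.2, -0.8, -1.6]
width: 0.0107
gripper_force: 58.7
5.9833 [0.58681613 0.19799319 0.23095302] yaw 166.5790577169336 [-6.08366691e-04 -6.90082641e-04 -9.99999577e-01]
```

View pics/w2.png

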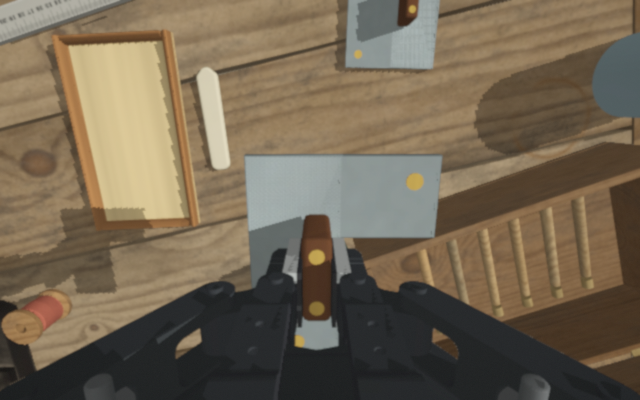

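The tray is fully visible, with outer corners near (55,38), (172,30), (198,222) and (97,228). The short gauge hangs squarely in the grip. I'll enlarge the tray.

Run:
```python
import cv2
im=cv2.imread('pics/w2.png')[20:240,40:220]
cv2.imwrite('pics/w2c.png',cv2.resize(im,None,fx=2.7,fy=2.7,interpolation=cv2.INTER_CUBIC))
```

```text
(no output)
```

View pics/w2c.png

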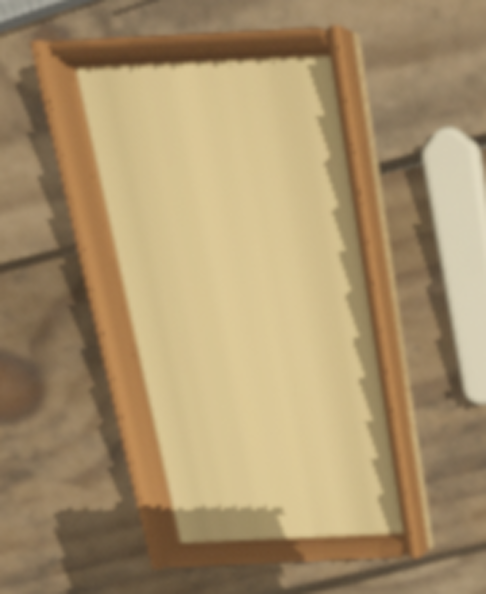

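Run:
```python
from go import *
P=dict(np.load('pics/w2.npz'))
g=lambda L:[ray(0,P,(np.array(u)+.5)/2.7-.5+[40,20],z) for *u,z in L]
q=g([(425,556,.016),(355,30,.016),(34,42,.016),(154,567,.016)])
t,th,e=fit(TRAY,q); print('rim',t,th,e)
FL=np.array([[94.5,49.5],[-94.5,49.5],[-94.5,-49.5]])/1e3
print('floor',*fit(FL,g([(75,68,.005),(177,545,.005),(402,538,.005)])))
zt=.231-.0149+.008
h=fit(SHORT[[0,5,4]],[ray(0,P,u,zt) for u in [(245.5,154.5),(441.5,154.5),(437,237.5)]])
S=bot.state(); M=toolyaw(S); d=np.append(h[0]-S['tool_pos'][:2],0)
print('held',*h,'bar in tool mm',M.T@d*1e3)
np.save('off.npy',[(M.T@d)[0],(M.T@d)[1],h[1]])
```

```text
rim [0.50256666 0.01381237] 168.71594159584893 [1.0173405  1.81646829 1.62089621 0.59805462]
floor [0.50289586 0.0094459 ] 168.42231866938613 [1.59055067 0.8985451  0.77340118]
held [0.58489829 0.19907174] -13.215822685466422 [0.3520038  0.8668937  0.79036704] bar in tool mm [ 2.26781406e+00  1.49264335e+00 -3.39631687e-04]
```

Run:
```python
from go import *
from scipy.optimize import least_squares
P=dict(np.load('pics/w2.npz'))
L=[(425,556,-102.5,-57.5,16),(355,30,102.5,-57.5,16),(34,42,102.5,57.5,16),(154,567,-102.5,57.5,16),(75,68,94.5,49.5,5),(177,545,-94.5,49.5,5)]
L=np.array(L); uv=(L[:,:2]+.5)/2.7-.5+[40,20]
K=np.array([[P['fx'],0,P['cx']],[0,P['fy'],P['cy']],[0,0,1]])
def res(p,free=True):
    c,s=np.cos(p[2]),np.sin(p[2]); m=L[:,2:]/1e3
    w=np.c_[p[0]+c*m[:,0]-s*m[:,1],p[1]+s*m[:,0]+c*m[:,1],m[:,2]+(p[3] if len(p)>3 else 0)]
    return (cv2.projectPoints(w,P['rvec'],P['tvec'],K,None)[0][:,0]-uv).ravel()
for x0 in ([.5,.01,2.93],[.5,.01,2.93,0]):
    r=least_squares(res,x0); print(r.x,np.degrees(r.x[2]),r.fun.reshape(-1,2).round(1).tolist())
d=np.load('pics/w2.npz')['d']; 
M=R.from_rotvec(P['rvec']).as_matrix(); c=-M.T@P['tvec']
for u in [(40,160),(215,190),(120,130),(300,100),(280,190)]:
    z=d[u[1],u[0]]; print(u,z,M.T@(np.array([(u[0]-P['cx'])/P['fx'],(u[1]-P['cy'])/P['fy'],1])*z)+c)
```

```text
[0.50246231 0.01247522 2.94329044] 168.63811989210242 [[-1.6, 1.0], [-2.9, -0.6], [0.3, -0.3], [-0.8, 0.4], [3.0, 0.6], [2.1, -1.4]]
[5.02779593e-01 1.36991875e-02 2.94275209e+00 2.14599109e-03] 168.6072751898547 [[-1.2, 1.7], [-2.5, -1.0], [-0.0, -0.8], [-0.9, 1.0], [2.8, 0.2], [2.0, -0.8]]
(40, 160) 0.37510517 [ 0.50131007 -0.10384158  0.00069903]
(215, 190) 0.3847074 [5.80828643e-01 7.79982251e-02 1.11567582e-04]
(120, 130) 0.3605158 [0.49171226 0.0005553  0.00672628]
(300, 100) 0.35879686 [ 5.06708872e-01  1.98604616e-01 -3.52702364e-05]
(280, 190) 0.15264378 [0.55249836 0.18868534 0.22605058]
```

Run:
```python
from go import *
Z=np.load('pics/w2.npz'); P=dict(Z); d=P['d']
M=R.from_rotvec(P['rvec']).as_matrix(); c=-M.T@P['tvec']
v,u=np.mgrid[0:400,0:640]
p=np.stack([(u-P['cx'])/P['fx']*d,(v-P['cy'])/P['fy']*d,d],-1)@M+c
np.save('pics/p2.npy',p)
for r in (60,130,200):
    print(r,[(int(x),round(float(p[r,x,2])*1e3,1)) for x in list(range(54,100))+list(range(158,206)) if p[r,x,2]>.0065])
m=(p[:,:,2]>.0125)&(p[:,:,2]<.02)&(u<225)&(v<245)
q=p[m][:,:2].astype(np.float32); print(len(q)); r=cv2.minAreaRect(q); print(r)
```

```text
60 [(57, 17.6), (58, 16.0), (59, 16.7), (60, 17.0), (61, 16.4), (62, 15.0), (63, 13.8), (64, 15.5), (65, 12.8), (66, 12.3), (67, 10.7), (68, 9.6), (69, 8.1), (70, 7.5), (71, 7.0), (72, 7.2), (74, 6.5), (80, 7.6), (83, 6.6), (86, 7.6), (87, 7.3), (92, 7.2), (93, 6.8), (160, 7.1), (166, 15.8), (167, 16.9), (168, 17.1), (169, 17.8), (170, 16.4), (171, 15.9), (172, 12.9), (173, 11.9), (174, 7.7)]
130 [(73, 16.1), (74, 16.5), (75, 17.6), (76, 18.3), (77, 16.6), (78, 15.5), (79, 15.1), (80, 14.8), (81, 12.5), (82, 11.5), (83, 11.0), (84, 10.5), (85, 7.4), (86, 6.6), (90, 6.6), (94, 7.4), (99, 7.5), (159, 7.2), (161, 7.0), (166, 7.2), (167, 7.5), (169, 6.7), (176, 11.3), (177, 15.1), (178, 17.4), (179, 17.6), (180, 16.4), (181, 15.5), (182, 14.9), (183, 10.4), (184, 8.1)]
200 [(90, 17.5), (91, 15.6), (92, 16.4), (93, 16.4), (94, 15.8), (95, 14.4), (96, 13.4), (97, 13.8), (98, 12.4), (99, 10.3), (161, 7.0), (162, 6.8), (167, 7.5), (169, 6.8), (171, 7.5), (173, 6.7), (175, 7.2), (176, 6.9), (177, 6.5), (178, 6.8), (181, 6.8), (183, 7.0), (184, 7.0), (185, 6.8), (186, 7.1), (187, 13.9), (188, 16.7), (189, 17.8), (190, 16.5), (191, 15.6), (192, 16.0), (193, 13.2), (194, 10.6), (195, 6.9)]
4452
((0.5019447207450867, 0.01199282705783844), (0.11669112741947174, 0.20543937385082245), 79.09555053710938)
```

Run:
```python
from go import *
from scipy.optimize import least_squares
P=dict(np.load('pics/w2.npz'))
L=[(424,556,-102.5,-57.5,16),(346,30,102.5,-57.5,16),(32,42,102.5,57.5,16),(153,567,-102.5,57.5,16),(75,68,94.5,49.5,5),(177,545,-94.5,49.5,5)]
L=np.array(L); uv=(L[:,:2]+.5)/2.7-.5+[40,20]
K=np.array([[P['fx'],0,P['cx']],[0,P['fy'],P['cy']],[0,0,1]])
def res(p):
    c,s=np.cos(p[2]),np.sin(p[2]); m=L[:,2:]/1e3
    w=np.c_[p[0]+c*m[:,0]-s*m[:,1],p[1]+s*m[:,0]+c*m[:,1],m[:,2]]
    return (cv2.projectPoints(w,P['rvec'],P['tvec'],K,None)[0][:,0]-uv).ravel()
r=least_squares(res,[.5,.01,2.93],loss='soft_l1'); print(r.x,np.degrees(r.x[2]),res(r.x).reshape(-1,2).round(1).tolist())
p=np.load('pics/p2.npy'); m=(p[:,:,2]>.0125)&(p[:,:,2]<.02); m[245:]=0; m[:,225:]=0
q=p[m][:,:2]
# robust: rotate depth rim points into tray frame, compare 2/98 percentile extents
for th in (168,168.5,169,169.5):
    c,s=np.cos(np.radians(th)),np.sin(np.radians(th)); a=(q-[.502,.012])@np.array([[c,-s],[s,c]])
    print(th,np.percentile(a,[1.5,98.5],axis=0).round(4).tolist(),np.sum(np.ptp(np.percentile(a,[1.5,98.5],axis=0))))
T=np.array([r.x[0],r.x[1]]); th=r.x[2]; np.save('tray.npy',r.x)
c,s=np.cos(th),np.sin(th); Rm=np.array([[c,-s],[s,c]])
off=np.load('off.npy')
S=bot.state(); M=toolyaw(S); print('gauge yaw target',np.degrees(th)-180,'held',off[2])
tgt=T+Rm@[.0475,.0145]   # short bar in tray
yaw=np.degrees(th)+(180-180)+( -13.216-off[2])  # tool yaw so gauge yaw=th+180
tool_yaw=np.degrees(np.arctan2(M[1,0],M[0,0]))+np.degrees(th)-180-off[2]
y=np.radians(tool_yaw); X=np.array([np.cos(y),np.sin(y)]);Y=np.array([X[1],-X[0]])
tp=tgt-X*off[0]-Y*off[1]; print('bar tgt',tgt,'tool',tp,tool_yaw); delta(*tp,tool_yaw)
```

```text
[0.5022155  0.01193489 2.94821335] 168.92018200274578 [[-1.3, 0.7], [-0.7, -1.0], [0.0, -0.1], [-0.4, 0.5], [2.0, 0.8], [2.0, -1.3]]
168 [[-0.1014, -0.0586], [0.102, 0.0577]] 0.2034543003991206
168.5 [[-0.1014, -0.0581], [0.1019, 0.0572]] 0.2033305978471474
169 [[-0.1014, -0.0576], [0.1019, 0.0568]] 0.20329014560577424
169.5 [[-0.1014, -0.0578], [0.1018, 0.0569]] 0.2032520891330526
gauge yaw target -11.079817997254224 held -13.215822685466422
bar tgt [0.45281432 0.00683354] tool [0.4547439  0.00492365] 168.64611044857713
shift units x,y 0.3341668457820254 -0.870642903133817 wz units -0.3560007813687018 z now 0.23096840606520502
```

```bash
python3 -m creep '[[0.03,-0.08,0,0,0,-0.36,5],[0.06,-0.14,0,0,0,0,5],[0.06,-0.15,0,0,0,0,5],[0.06,-0.15,0,0,0,0,5],[0.05,-0.15,0.03,0,0,0,5],[0.04,-0.1,0.08,0,0,0,5],[0.034,-0.07,0.1,0,0,0,5],[0,-0.027,0.12,0,0,0,5]]'
python3 -m creep '[[0,0,0.12,0,0,0,5],[0,0,0.1,0,0,0,5],[0,0,0.06,0,0,0,5],[0,0,0.04,0,0,0,5],[0,0,0,0,0,0,5],[0,0,0,0,0,0,5]]'
python3 -c "
from go import *
delta(.4547,.0056,168.65)"
```

```text
time_s: 6.7
tool_pos: [0.4598, -0.001, 0.1491]
tcp_rot: [0.316, 3.124, -0.001]
wrist_force: [1.2, -0.1, -1.6]
width: 0.0111
gripper_force: 58.9
time_s: 7.2
tool_pos: [0.4618, 0.0016, 0.0688]
tcp_rot: [-0.312, -3.126, 0.0]
wrist_force: [1.3, 0.0, -0.5]
width: 0.011
gripper_force: 58.8
shift units x,y 0.031170337484598038 0.009901748278737656 wz units -0.009181630022969975 z now 0.06878139676513832
```

```bash
python3 -m creep '[[0.031,0.01,0,0,0,0,5],[0,0,0,0,0,0,5],[0,0,0.04,0,0,0,5],[0,0,0.04,0,0,0,5],[0,0,0,0,0,0,5],[0,0,0,0,0,0,5]]'
python3 -c "
from go import *
delta(.4547,.0056,168.65)"
python3 -m creep '[[0,0,0.03,0,0,0,5],[0,0,0.025,0,0,0,5],[0,0,0.02,0,0,0,5],[0,0,0.015,0,0,0,5],[0,0,0.01,0,0,0,5],[0,0,0,0,0,0,5],[0,0,0,0,0,0,5]]'
python3 -c "
from go import *
delta(.4547,.0056,168.65)"
```

```text
time_s: 7.7
tool_pos: [0.4544, 0.0063, 0.0477]
tcp_rot: [-0.31, -3.125, 0.0]
wrist_force: [0.3, 0.2, -1.8]
width: 0.0111
gripper_force: 58.8
shift units x,y -0.00187256204457542 -0.00264556119182667 wz units 0.0018675405092428339 z now 0.04772213218562271
time_s: 8.28
tool_pos: [0.4549, 0.0063, 0.0233]
tcp_rot: [-0.311, -3.126, 0.0]
wrist_force: [-0.0, 0.0, -1.3]
width: 0.0111
gripper_force: 58.8
shift units x,y 0.000198470949452736 -0.0027226549127894076 wz units -0.0005377900400702629 z now 0.023318145638013436
```

```bash
python3 -m creep '[[0,0,0.008,0,0,0,5],[0,0,0.006,0,0,0,5],[0,0,0,0,0,0,5],[0,0,0,0,0,0,40],[0,0,0,0,0,0,40],[0,0,0,0,0,0,40],[0,0,0,0,0,0,40]]'
python3 -m creep '[[0,0,-0.04,0,0,0,40],[0,0,-0.08,0,0,0,40],[0,0,-0.12,0,0,0,40],[0,0,-0.14,0,0,0,40],[0,0,-0.14,0,0,0,60],[0,0,-0.14,0,0,0,80],[0,0,-0.1,0,0,0,80],[0,0,0,0,0,0,80]]'
python3 look.py w3
```

```text
time_s: 8.87
tool_pos: [0.4551, 0.0063, 0.0201]
tcp_rot: [0.311, 3.126, 0.0]
wrist_force: [0.4, -0.6, -0.2]
width: 0.0402
gripper_force: 0.0
time_s: 9.53
tool_pos: [0.4578, 0.0063, 0.2159]
tcp_rot: [0.31, 3.117, 0.002]
wrist_force: [1.4, -0.2, 0.1]
width: 0.0801
gripper_force: 0.0
9.5333 [0.45783579 0.00629579 0.21588301] yaw 168.64632364951092 [ 9.07956297e-03  9.83293426e-05 -9.99958775e-01]
```

View pics/w3.png

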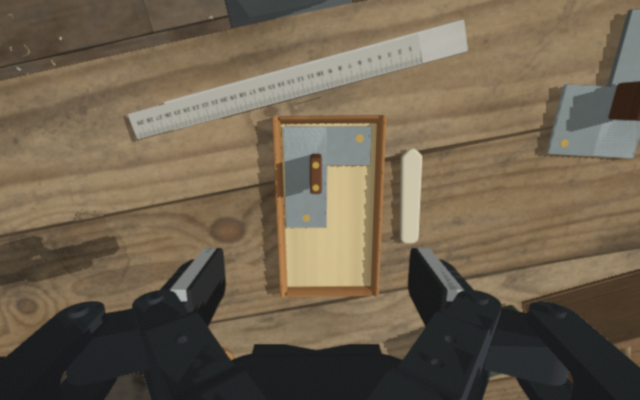

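The short gauge lies in the tray's upper-left corner, bar at (316,173). The tray's outer corners are near (274,117), (384,117), (380,295) and (281,296).

Run:
```python
import cv2
im=cv2.imread('pics/w3.png')[105:305,260:400]
cv2.imwrite('pics/w3c.png',cv2.resize(im,None,fx=3,fy=3,interpolation=cv2.INTER_CUBIC))
from go import *
P=dict(np.load('pics/w3.npz')); d=P['d']
M=R.from_rotvec(P['rvec']).as_matrix(); c=-M.T@P['tvec']
v,u=np.mgrid[0:400,0:640]
p=np.stack([(u-P['cx'])/P['fx']*d,(v-P['cy'])/P['fy']*d,d],-1)@M+c
box=(u>262)&(u<395)&(v>105)&(v<303)
for n,m in {'rim':box&(p[:,:,2]>.0145)&(p[:,:,2]<.022),'bar':box&(p[:,:,2]>.04)&(p[:,:,2]<.055),'long':(u>540)&(v<170)&(p[:,:,2]>.005)&(p[:,:,2]<.012)}.items():
    print(n,m.sum(),cv2.minAreaRect(p[m][:,:2].astype(np.float32)))
for q in [(293,132),(293,220),(365,130),(365,160),(320,220),(330,160),(345,200)]:
    w=p[q[1]-2:q[1]+3,q[0]-2:q[0]+3].reshape(-1,3); print(q,np.median(w,0).round(4))
```

```text
rim 4879 ((0.5021624565124512, 0.011779546737670898), (0.115290567278862, 0.205316960811615), 79.20384979248047)
bar 439 ((0.45259949564933777, 0.006630074232816696), (0.010700082406401634, 0.035275496542453766), 78.85597229003906)
long 6485 ((0.4293302595615387, 0.3127293288707733), (0.09154196828603745, 0.1402602195739746), 75.88796997070312)
(293, 132) [ 0.4102 -0.0083  0.0138]
(293, 220) [ 0.5029 -0.0287  0.0142]
(365, 130) [0.4227 0.0643 0.0141]
(365, 160) [0.4531 0.0595 0.0141]
(320, 220) [5.089e-01 4.000e-04 1.440e-02]
(330, 160) [0.4458 0.0235 0.0142]
(345, 200) [0.4942 0.0316 0.0063]
```

View pics/w3c.png

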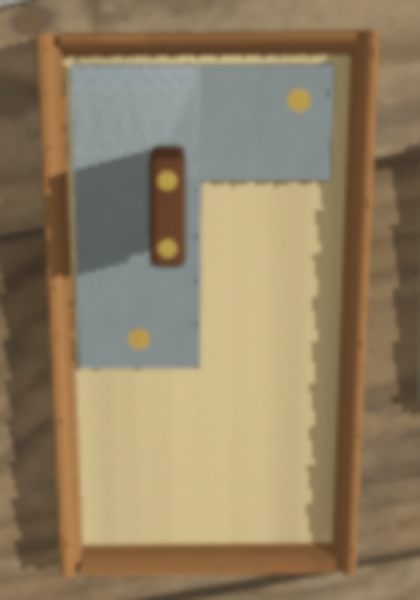

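The short gauge lies flat, with about 2 mm to the walls at its corner. Next is the long one.

```bash
python3 -m creep '[[0.02,0.08,0,0,0,0.46,85],[0.04,0.15,0,0,0,0,85],[0.04,0.16,0,0,0,0,85],[0.04,0.16,0,0,0,0,85],[0.04,0.16,0,0,0,0,85],[0.04,0.16,0,0,0,0,85],[0.04,0.15,0,0,0,0,85],[0.03,0.12,0,0,0,0,85]]'
python3 -m creep '[[0,0.07,0,0,0,0,85],[0,0,0,0,0,0,85],[0,0,0,0,0,0,85],[0,0,0,0,0,0,85]]'
cat > pts.py <<'E'
from go import *
def pts(n):
    P=dict(np.load(f'pics/{n}.npz')); d=P['d']
    M=R.from_rotvec(P['rvec']).as_matrix(); c=-M.T@P['tvec']
    v,u=np.mgrid[0:400,0:640]
    return np.stack([(u-P['cx'])/P['fx']*d,(v-P['cy'])/P['fy']*d,d],-1)@M+c
E
python3 look.py w4
python3 - <<'E'
from pts import *
p=pts('w4'); z=p[:,:,2]; near=(np.hypot(p[:,:,0]-.445,p[:,:,1]-.318)<.14)
for n,a,b,r in [('bar',.036,.05,.04),('plate',.005,.012,.14)]:
    m=(z>a)&(z<b)&(np.hypot(p[:,:,0]-.445,p[:,:,1]-.318)<r); print(n,m.sum(),cv2.minAreaRect(p[m][:,:2].astype(np.float32)))
delta(.4453,.319,165.9)
E
```

```text
time_s: 10.25
tool_pos: [0.4519, 0.3027, 0.209]
tcp_rot: [-0.384, -3.117, 0.001]
wrist_force: [-0.4, 1.0, 0.2]
width: 0.0851
gripper_force: 0.0
time_s: 10.58
tool_pos: [0.4567, 0.3163, 0.2091]
tcp_rot: [-0.386, -3.116, 0.003]
wrist_force: [-0.2, 0.1, -0.6]
width: 0.0849
gripper_force: 0.0
10.5833 [0.45667262 0.31627624 0.2090682 ] yaw 165.89364947677285 [-0.00167326 -0.00146584 -0.99999753]
bar 470 ((0.4448081851005554, 0.3203963041305542), (0.011543800123035908, 0.03490733727812767), 75.75624084472656)
plate 8486 ((0.4095741808414459, 0.3147571384906769), (0.1174432560801506, 0.1942356824874878), 87.71660614013672)
shift units x,y 0.04775306156895249 0.00023762299435090527 wz units -0.007746279754433279 z now 0.20931344610005215
```

```bash
python3 -m creep '[[0.025,0.003,0.06,0,0,0,85],[0.025,0,0.1,0,0,0,85],[0,0,0.14,0,0,0,60],[0,0,0.15,0,0,0,60],[0,0,0.14,0,0,0,60],[0,0,0.1,0,0,0,60],[0,0,0.06,0,0,0,60],[0,0,0.03,0,0,0,60]]' 60
python3 -m creep '[[0,0,0,0,0,0,60],[0,0,0,0,0,0,60],[0,0,0,0,0,0,5],[0,0,0,0,0,0,5],[0,0,0,0,0,0,5],[0,0,0,0,0,0,5],[0,0,0,0,0,0,5],[0,0,0,0,0,0,5]]'
python3 -c "
from go import *
delta(.4449,.32,165.8)"
```

```text
time_s: 11.3
tool_pos: [0.4442, 0.3189, 0.0127]
tcp_rot: [-0.388, -3.115, 0.004]
wrist_force: [-0.3, -0.4, 0.3]
width: 0.0603
gripper_force: 0.0
time_s: 11.97
tool_pos: [0.446, 0.3214, 0.016]
tcp_rot: [0.386, 3.117, 0.001]
wrist_force: [-0.8, -1.1, 7.1]
width: 0.0112
gripper_force: 59.9
shift units x,y 0.002779754406476477 -0.006431020945715346 wz units 0.016137888927332256 z now 0.015984255764787115
```

```bash
python3 -m creep '[[0,0,-0.04,0,0,0,5],[0,0,-0.08,0,0,0,5],[0,0,-0.12,0,0,0,5],[0,0,-0.14,0,0,0,5],[0,0,-0.14,0,0,-0.52,5],[-0.03,-0.05,-0.1,0,0,0,5],[-0.06,-0.1,-0.05,0,0,0,5],[-0.07,-0.14,0,0,0,0,5]]'
python3 -m creep '[[-0.07,-0.14,0,0,0,0,5],[-0.07,-0.14,0,0,0,0,5],[-0.07,-0.14,0,0,0,0,5],[-0.07,-0.14,0,0,0,0,5],[-0.07,-0.12,0,0,0,0,5],[-0.06,-0.1,0,0,0,0,5],[-0.03,-0.05,0,0,0,0,5],[0,0,0,0,0,0,5]]'
python3 -m creep '[[0,0,0,0,0,0,5],[0,0,0,0,0,0,5]]'
python3 look.py w5
python3 - <<'E'
from pts import *
S=bot.state(); M=toolyaw(S); p=pts('w5'); t=(p-S['tool_pos'])@M
m=(t[:,:,2]>-.005)&(t[:,:,2]<.02)&(np.abs(t[:,:,0])<.12)&(np.abs(t[:,:,1])<.1)
q=t[m]; a=q[q[:,0]>.025]; print(len(q),'z med leg',np.median(a[:,2]),np.median(q[(q[:,1]<-.03)][:,2]))
e=a[a[:,1]>-.02]
print('leg x,y pct',np.percentile(a,[0.5,2,50,98,99.5],axis=0)[:,:2].round(4).tolist(), cv2.minAreaRect(a[:,:2].astype(np.float32)))
k=q[(q[:,1]<-.02)]; print('foot part',cv2.minAreaRect(k[:,:2].astype(np.float32)),k[:,:2].min(0),k[:,:2].max(0))
c,s=np.cos(np.radians(169)),np.sin(np.radians(169)); b=np.array([.5022,.0119])+np.array([[c,-s],[s,c]])@[-.0365,-.0125]; print('bar tgt',b); delta(*b,169)
E
```

```text
time_s: 12.63
tool_pos: [0.4729, 0.2441, 0.1869]
tcp_rot: [0.296, 3.122, 0.007]
wrist_force: [0.8, 1.0, -2.1]
width: 0.0109
gripper_force: 58.7
time_s: 13.3
tool_pos: [0.5401, 0.0148, 0.1831]
tcp_rot: [0.305, 3.126, -0.001]
wrist_force: [0.1, 0.7, -2.2]
width: 0.0107
gripper_force: 58.7
time_s: 13.47
tool_pos: [0.5388, 0.0181, 0.1827]
tcp_rot: [-0.301, -3.127, -0.0]
wrist_force: [0.4, 0.0, -1.4]
width: 0.0112
gripper_force: 58.7
13.4667 [0.53882838 0.01814646 0.18266373] yaw 168.99924380385897 [-3.87907248e-04  3.40722189e-04 -9.99999867e-01]
23300 z med leg 0.006768857782864407 0.006804183034639648
leg x,y pct [[0.0254, -0.0101], [0.0264, -0.0094], [0.0568, 0.012], [0.0831, 0.0335], [0.084, 0.0343]] ((0.05459100753068924, 0.012238976545631886), (0.05919456109404564, 0.04534820839762688), 0.05515103042125702)
foot part ((-0.0036257337778806686, -0.037888411432504654), (0.03723238781094551, 0.0357498861849308), 0.013076528906822205) [-0.0222411  -0.05576123] [ 0.01499257 -0.02001036]
bar tgt [0.5404145  0.01720581]
shift units x,y -0.00725030560905477 -0.0037184299404183748 wz units 0.007345572675220069 z now 0.18261360065689597
```

```bash
python3 -m creep '[[-0.007,-0.004,0.04,0,0,0,5],[0,0,0.1,0,0,0,5],[0,0,0.12,0,0,0,5],[0,0,0.12,0,0,0,5],[0,0,0.08,0,0,0,5],[0,0,0.05,0,0,0,5],[0,0,0,0,0,0,5],[0,0,0,0,0,0,5]]'
python3 -c "
from go import *
delta(.5404,.0172,169)"
```

```text
time_s: 14.18
tool_pos: [0.5402, 0.0169, 0.0542]
tcp_rot: [-0.299, -3.125, 0.0]
wrist_force: [0.0, 0.4, -2.1]
width: 0.0109
gripper_force: 58.7
shift units x,y -0.0007690448215790741 0.0012696179389052426 wz units 0.011003161123075719 z now 0.05416459204002688
```

```bash
python3 -m creep '[[0,0,0.035,0,0,0,5],[0,0,0.03,0,0,0,5],[0,0,0.02,0,0,0,5],[0,0,0.02,0,0,0,5],[0,0,0.015,0,0,0,5],[0,0,0,0,0,0,5],[0,0,0,0,0,0,5]]'
python3 -c "
from go import *
delta(.5404,.0172,169)"
```

```text
time_s: 14.77
tool_pos: [0.5408, 0.0163, 0.0248]
tcp_rot: [-0.301, -3.127, 0.0]
wrist_force: [0.2, 1.5, -1.4]
width: 0.0111
gripper_force: 58.8
shift units x,y 0.002282399563527782 0.003423713412478262 wz units 0.0006699089509254463 z now 0.024830374217943128
```

```bash
python3 -m creep '[[0,0.002,0.008,0,0,0,5],[0,0,0.006,0,0,0,5],[0,0,0,0,0,0,5],[0,0,0,0,0,0,40],[0,0,0,0,0,0,40],[0,0,0,0,0,0,40],[0,0,0,0,0,0,40]]'
python3 -m creep '[[0,0,-0.04,0,0,0,40],[0,0,-0.08,0,0,0,40],[0,0,-0.12,0,0,0,40],[0,0,-0.14,0,0,0,40],[0,0,-0.14,0,0,0,60],[0.06,0,-0.14,0,0,0,80],[0,0,-0.1,0,0,0,80],[0,0,0,0,0,0,80]]'
python3 -m creep '[[0,0,0,0,0,0,80],[0,0,0,0,0,0,80]]'
python3 look.py w6
python3 - <<'E'
from pts import *
p=pts('w6'); z=p[:,:,2]; c,s=np.cos(np.radians(169)),np.sin(np.radians(169)); Rm=np.array([[c,-s],[s,c]])
t=(p[:,:,:2]-[.5022,.0119])@Rm*1e3
for x,y in [(-85,-38),(-85,38),(-28,38),(-28,-38),(40,-35),(40,-10),(84,38),(84,-38),(55,-38),(-12,38),(60,38),(0,8)]:
    m=np.hypot(t[:,:,0]-x,t[:,:,1]-y)<3; print((x,y),(np.median(z[m])*1e3).round(1) if m.any() else None,end=' ')
E
```

```text
time_s: 15.35
tool_pos: [0.5412, 0.0168, 0.0217]
tcp_rot: [0.301, 3.127, 0.0]
wrist_force: [-0.3, 0.6, 0.5]
width: 0.0401
gripper_force: 0.0
time_s: 16.02
tool_pos: [0.5287, 0.0198, 0.2178]
tcp_rot: [0.3, 3.118, 0.002]
wrist_force: [1.4, 0.7, 0.6]
width: 0.0797
gripper_force: 0.0
time_s: 16.18
tool_pos: [0.5259, 0.0196, 0.2114]
tcp_rot: [0.301, 3.127, 0.0]
wrist_force: [-0.6, -1.3, -0.2]
width: 0.0796
gripper_force: 0.0
16.1833 [0.52590573 0.01962657 0.21144648] yaw 169.00569452361938 [ 3.26496919e-05 -1.69184230e-06 -9.99999999e-01]
(-85, -38) 14.2 (-85, 38) 14.0 (-28, 38) 275.7 (-28, -38) 13.9 (40, -35) 14.0 (40, -10) 14.1 (84, 38) 14.3 (84, -38) 14.1 (55, -38) 14.2 (-12, 38) 254.1 (60, 38) 14.0 (0, 8) 309.0
```

View pics/w6.png

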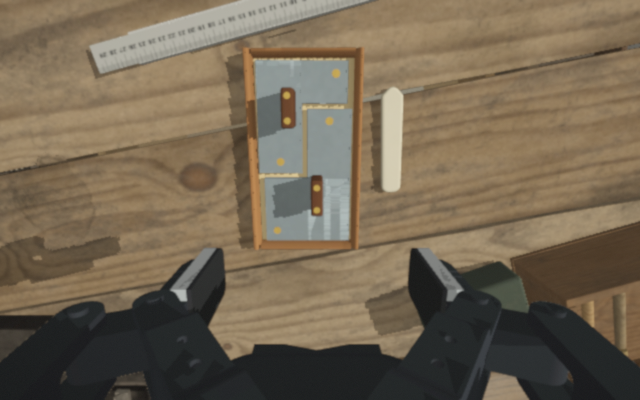

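Both plates lie interlocked in the tray (bars at (288,107) and (316,196)), with even gaps and all visible plate points at the same height. The gripper is clear.

```bash
python3 -c "
from cell import job_done
print(job_done())"
```

```text
the job is handed in; nothing more can be done
None
```

Both gauges lie flat and interlocked in the tray, handle bars up. The arm is clear, and I handed the job in at about 16 s of the 58 s allowed.

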